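Seat a shaft against the end stop of a V-groove gauging fixture

TASK

Take the longer steel shaft from the wooden cradle, lay it in the open stretch of the fixture's V-groove, short of the bridge, then slide it along the groove under the sprung plunger until its end bears on the anvil screw of the end stop. Press it home against the anvil for a moment so that no gap is left, but gently: the stop must never feel more than about 12 N. Leave the shaft there, lying in the groove; do not shift the stop or its anvil, and leave the shorter shaft and the other things on the bench alone.

Things in the scene. Friction and masses are not known exactly. Their poses are not given: they have to be found in the camera images.
- fixture: Fixed steel gauging fixture: base plate 290 x 90 x 12 mm and a rail 44 mm wide, 278 mm long, its top 40 mm above the bench, with a 90-degree V-groove (mouth 16 mm wide, 8 mm deep) along its whole length. Origin: on the underside, at bench height. x runs along the groove (at y = 0) to the end stop, z up; the rail spans x = -130 to 148 mm and is open from above from x = -130 to 45 mm.
- lay_point (a point): The middle of the groove's open stretch, 50 mm before the fixture's origin along its x: where the middle of the longer shaft can be laid. The point is at the height of the axis of a 20 mm shaft lying in the groove, 46 mm above the bench, which is 6 mm above the rail's top (the shaft's upper side is 16 mm above it). Axes as the fixture's.
- bridge_mid (a point): Steel bridge over the groove, 57 mm beyond the fixture's origin, 24 mm long, 72 mm tall; a shaft has 4 mm to spare at each side. In it a brass plunger (its top 90 mm above the bench) is sprung down with about 3 N: the passing shaft must lift it 2 mm, an extra push of 2 to 6 N, then slides on under its drag. The point: shaft-axis height, mid-bridge.
- stop: End stop: dark steel block, 18 mm long, 58 mm wide, clamped over the rail beyond the bridge. A rigid steel anvil screw, 14 mm in diameter, sticks out of it towards the shaft by 2 to 32 mm, set anew each time and not measured: its tip is the stop, to be found by feel. Origin: on the block's bridge-side face, on the anvil's axis, 46 mm above the bench. x runs along the groove, away from the shaft.
- shaft_center (a point): The longer steel shaft, a plain round bar 20 mm in diameter and 130 mm long, about 0.22 to 0.45 kg, alike at both ends, ground and oiled: in the groove it slides under a push of 1 to 4 N. The point is the middle of the bar, on its axis; x runs along the bar. It starts in one of the two places of the cradle, its axis level and 51 mm above the bench.
- stub_center (a point): The shorter steel shaft, 20 mm in diameter and 90 mm long, which stays in the other place of the cradle. The point is the middle of the bar, on its axis; x runs along the bar.
- cradle: Fixed wooden cradle, 110 x 160 mm, with two places, at y = +42 and -42 mm of its frame, for bars lying along its x axis. Each is a pair of V-notched posts, 12 mm thick and 44 mm wide, at x = +32 and -32 mm, tops 45 mm above the bench, free between them. Origin: centre of the underside.
- sleeve_mid (a point): Bystander: open black plastic cup, 56 mm across and 60 mm tall; the point is half-way up its axis.
- spool_mid (a point): Bystander: white plastic spool, 52 mm across and 50 mm tall; the point is half-way up its axis.
- drill_base (a point): Bystander: cordless drill standing on its battery, about 195 mm tall; the point is in the battery, 20 mm above the bench.
There are look-alikes about, which are no part of the job. What is shaped like the part that bears shaft_center but orange is not meant.

How it is judged (in metres and radians):
On the way, in this order (a step that is already met when the one before it is completed fails the run):
1. the longer shaft lies in the groove (within 3 mm of its place in height and sideways), still short of the bridge (x of shaft_center in the frame of fixture between -0.14 and -0.022 m and y of shaft_center in the frame of fixture between -0.003 and 0.003 m and z of shaft_center in the frame of fixture below 0.0491 m and angle between the x axis of shaft_center and the x axis of fixture, either way round below 0.05 rad), for 0.2 s.
2. the shaft is pressed against the stop's anvil with at least 2 N for 0.3 s (contact force between shaft and stop above 2 N), for 0.3 s.
At the end, for the whole second after the job is handed in: The longer shaft lies at rest in the V-groove (within 3 mm in height and sideways, within 0.03 rad), its end no more than 1.5 mm from the tip of the stop's anvil (whose own middle lies 21 mm behind its tip) (distance between shaft_center and anvil_c0 below 0.0875 m and y of shaft_center in the frame of stop between -0.003 and 0.003 m and z of shaft_center in the frame of stop between -0.003 and 0.003 m and angle between the x axis of shaft_center and the x axis of fixture, either way round below 0.03 rad and linear speed of shaft below 0.01 m/s); the robot touches nothing.
It fails at once if the shaft presses on the end stop with more than 12 N (contact force between shaft and stop above 12 N).
It fails at once if the end stop or its anvil is shifted by more than 2 mm (distance of any of stop, anvil_c0 from where it was at the start of the episode above 0.002 m).
It fails at once if the shorter shaft is moved by more than 15 mm (distance of stub_center from where it was at the start of the episode above 0.015 m).
It fails at once if the cup, spool or drill is moved by more than 15 mm (distance of any of sleeve_mid, spool_mid, drill_base from where it was at the start of the episode above 0.015 m).
It also fails if it takes over 61 s, if anything falls off the work surface, if the arm or the gripper's body presses on something with over 40 N, if the wrist force passes 120 N, or if a joint passes its speed limit or range.

ROBOT

A 6-joint arm with a two-finger parallel gripper is mounted at the origin on the work surface. World frame = base frame: x ahead of the robot, y to its left, z up, the work surface at z = 0. Lengths are in mm, angles in rad, forces in N, time in s.
With the tool pointing down it reaches from about 350 to 875 mm from the base axis. Payload 4.2 kg.
Tool frame: the origin (TCP) lies midway between the tips of the shut fingers; the grasp point (between the pads) lies 19 mm behind it; z points along the fingers, y is the line along which they close (so a half turn about z gives the same grasp; the last joint's range is limited). The gripper opens to 85 mm and grips with 20 to 120 N. Pads are 22 mm wide; open, the fingers measure 114 mm over their backs; the gripper's body (76 mm by 85 mm) begins 54 mm behind the grasp point. The pads swing forward as they close: fully open they stand 13 mm farther back than shut.
Start: joints at [1.481, 0.385, 0.008, 0, -1.194, -0.259], TCP at [213.574, 587.355, 231.312] pointing down, gripper open.
Joint ranges: [-3.14, 3.14], [-1.21, 2.06], [-1.07, 1.41], [-3.16, 2.05], [-2.99, -0.16], [-3.1, 3.1]. Speed limits (rad/s): [2.79, 2.79, 3.14, 3.14, 3.14, 3.14].

INTERFACE

Orientations are given as a unit quaternion [x, y, z, w].
In Python, from bench import read_state, get_image, job_done gives the robot as it stands.
- The arm moves only by the tool servo_tool, never from a script. Its arguments are lists of equal length, an entry for each row: "rotation": the turn, a rotation vector about the world's x, y, z scaled (see below), a list of three; "slide": the shift along the world's x, y, z scaled (see below), a list of three; "grip": the opening, from -1 (shut) to 1 (fully open). In form: {"rotation": [[rx, ry, rz], ...], "slide": [[tx, ty, tz], ...], "grip": [grip, ...]}. A call has 1 to 8 rows; each row is the pose to reach, as a shift and turn from the pose commanded when the call began, turning the shorter way round; what a row does not reach only later rows make up. The controller multiplies each number of a shift by 0.2 m and each number of a turn by 360 degrees. A row lasts 1/8 s, in which the tool goes at most 62.5 mm and 10.7 degrees, less where a joint would pass 70% of its speed; a pose out of reach is approached as far as the arm can. A call with a number of a shift or a turn outside -1 to 1 is refused whole. A call with a gripper value outside its range is refused whole. The fingers move at their own pace and stop on an object; the grip force is fixed at half the most. Time passes only in rows, so rows that repeat a pose let the fingers close. It gives the time, the measured TCP pose, the force, the opening and the grip force at its end, in the units of the state.
- read_state(): the state, without advancing time (a new reading comes with each control period).
- get_image(name): name is "scene" or "top"; returns a dict with "image" (480x640x3 uint8, red, green, blue), "depth" (480x640 float32, mm along the optical axis (not along the pixel's ray), 0 where there is no reading), "camera_matrix" (3x3 intrinsics, pixels), "k1" (the pictures are not rectified: a ray, as slopes to the right and down, at radius r is drawn at 1 + k1 r^2 times it, then the intrinsics apply), "rvec" (rotation vector, rad) and "tvec" (3), from world to camera coordinates, as OpenCV has them. Camera axes: x right, y down, z forward; pixel columns grow to the right and rows downward; lengths in mm; the calibration is good to about 2 mm. A picture is of the moment at which its call begins.
- job_done(): hands the job in; it is judged then, once.
The state is a dict: "clock": time; "joints": joint angles; "joint_vel": joint speeds; "joint_efforts": joint torques, N m; "position": TCP position; "ee_rot": TCP orientation; "contact_force": force on the tool from outside, world axes, zero at the start; "wrist_torque": the same for the moment, N m; "gripper_width": finger opening in mm; "grasp_force": force on a finger pad.
Only numpy, scipy, OpenCV 4.12 (cv2) and the standard library are available. Lean on these libraries where they do the work, as an engineer would, in place of code of your own. Each camera call takes 0.05 s, during which the arm holds its last target. There are 200 camera calls.

## Working session

There is one attempt and no reset: what is moved stays moved. The work goes in short steps, Python scripts to look and compute and a tool call to move; the robot and the scene stay as the last step left them, time stands still between calls to the robot, and variables do not carry over. Pictures are saved under pics/ and viewed, at most 10 in all, crops included, and the job is handed in when it is done.

Besides the shell and the picture viewer there is one more tool, called after "Call:" as name(argument=value, ...) on one line, values as JSON. servo_tool: Moves the arm, as the interface text tells. Shifts and turns lie within -1 to 1; 1 stands for 0.2 m of shift or 360 degrees of turn. Its arguments: {"type":"object","properties":{"rotation":{"type":"array","items":{"type":"array","items":{"type":"number","minimum":-1,"maximum":1}}},"slide":{"type":"array","items":{"type":"array","items":{"type":"number","minimum":-1,"maximum":1}}},"grip":{"type":"array","items":{"type":"number"}}},"required":["rotation","slide","grip"]}

```bash
mkdir -p pics; cat > h.py <<'E'
import numpy as np, cv2
from bench import read_state, get_image, job_done
def cloud(d):
    K=d["camera_matrix"];K=np.array(K);h,w=d["depth"].shape
    u,v=np.meshgrid(np.arange(w),np.arange(h))
    x=(u-K[0,2])/K[0,0];y=(v-K[1,2])/K[1,1];k=d["k1"]
    a,b=x.copy(),y.copy()
    for _ in range(8):
        s=1+k*(a*a+b*b);a,b=x/s,y/s
    R=cv2.Rodrigues(np.array(d["rvec"],float))[0];t=np.array(d["tvec"],float).ravel()
    rays=np.stack([a,b,np.ones_like(a)],-1)
    P=(rays*d["depth"][...,None]-t)@R   # world
    return P,rays@R,-R.T@t
def project(d,p):
    R=cv2.Rodrigues(np.array(d["rvec"],float))[0];c=R@np.array(p,float)+np.array(d["tvec"],float).ravel()
    x,y=c[:2]/c[2];s=1+d["k1"]*(x*x+y*y);K=np.array(d["camera_matrix"])
    return K[0,0]*x*s+K[0,2],K[1,1]*y*s+K[1,2]
def onplane(d,u,v,z):
    _,r,C=cloud(d);q=r[int(round(v)),int(round(u))];return C+q*(z-C[2])/q[2]
E
python3 - <<'E'
from h import *
for n in("scene","top"):
    d=get_image(n);cv2.imwrite(f"pics/{n}0.png",d["image"][:,:,::-1]);np.savez(f"{n}0.npz",**d)
    P,r,C=cloud(d);print(n,C,(d["depth"]>0).mean())
print(read_state())
E
```

```text
scene [ 927.43528786 -336.52644037  797.52311868] 0.995908203125
top [ 476.70093021   15.35579351 1143.85867354] 0.9961360677083333
{'clock': 0.1, 'joints': array([ 1.48060164e+00,  3.85474707e-01,  6.77854655e-03, -4.38363487e-04,
       -1.19402550e+00, -2.58619530e-01]), 'joint_vel': array([ 0.00239702, -0.00283215,  0.0033139 , -0.00150341,  0.00211743,
       -0.00052211]), 'joint_efforts': array([-4.78229922e-04, -3.93321133e+01,  1.88928241e+01,  4.19790655e+00,
       -2.58612818e-03,  4.22195868e-06]), 'position': array([213.4078624 , 586.88058042, 230.33976078]), 'ee_rot': array([ 9.84815086e-01, -1.73603796e-01, -1.22035282e-04,  9.76392862e-04]), 'contact_force': array([ 0.54803819,  0.34327074, -0.54299336]), 'wrist_torque': array([0.01608229, 0.00975517, 0.00223958]), 'grasp_force': 0.0, 'gripper_width': 85.4052026894788}
```

View pics/scene0.png

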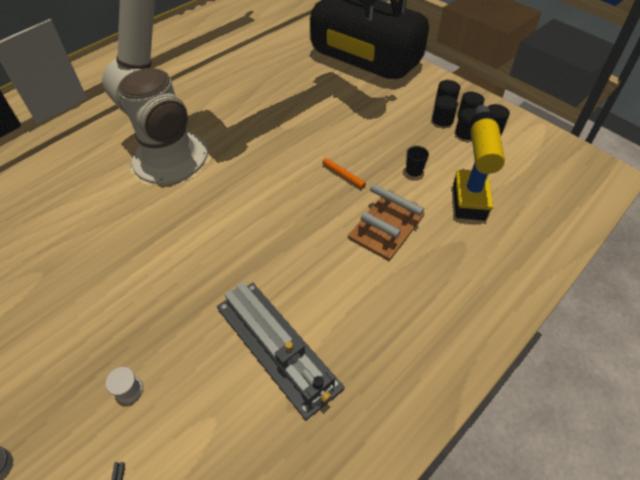

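View pics/top0.png

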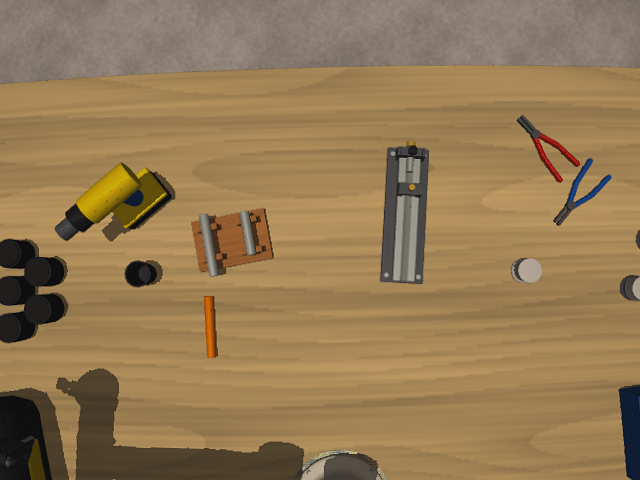

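The scene picture shows the cradle at about (387,222), with the fixture from (235,290) to (325,395) and its stop at the far lower end. In the top picture the longer shaft runs (205,215)-(213,273), the stub is at (249,232) and the orange decoy at (210,326). The fixture spans (384..428, 148..283), with the bridge at (410,187) and the stop at (410,155).

```bash
python3 - <<'E'
from h import *
from scipy.spatial import cKDTree
d=dict(np.load("top0.npz"));P,r,C=cloud(d);im=d["image"].astype(int)
v,u=np.mgrid[:480,:640]
def box(a,b,c,e):return (u>=a)&(u<=c)&(v>=b)&(v<=e)
print("bench z",np.median(P[box(280,200,370,280)][:,2]))
def line(m,name):
    Q=P[m];c,ax=None,None
    (rc,(w,h),ang)=cv2.minAreaRect(Q[:,:2].astype(np.float32))
    x=Q[:,:2]-Q[:,:2].mean(0);ev=np.linalg.svd(x,full_matrices=False)[2][0]
    print(name,m.sum(),"c",rc,"wh",w,h,"ang",np.degrees(np.arctan2(ev[1],ev[0])),"mean",Q.mean(0),"zmax",np.percentile(Q[:,2],[50,98]))
gray=(np.ptp(im,axis=2)<30)&(im.sum(2)>250)
for n,b,zl in(("long",(195,205,224,282),(48,70)),("stub",(235,205,262,262),(48,70))):
    m=box(*b)&gray&(P[...,2]>zl[0])&(P[...,2]<zl[1]);line(m,n)
m=box(370,138,440,295)
line(m&(P[...,2]>30)&(P[...,2]<48),"rail")
line(m&(P[...,2]>5)&(P[...,2]<48),"base")
line(m&(P[...,2]>55)&(P[...,2]<78),"high")
Q=P[m];sel=Q[:,2]>55;
for z in(50,):
  mm=m&(P[...,2]>z);n,l,st,ce=cv2.connectedComponentsWithStats(mm.astype(np.uint8))
  for i in range(1,n):
    if st[i,4]>5:print(st[i],ce[i],P[l==i].mean(0),P[l==i][:,2].max())
E
```

```text
bench z -1.0203915041995364
long 484 c (548.9238891601562, 261.63360595703125) wh 128.5558624267578 17.947219848632812 ang -170.39376165462508 mean [549.65953185 260.91629403  58.34315209] zmax [58.44039829 63.05513417]
stub 358 c (571.034912109375, 180.58872985839844) wh 87.55525207519531 18.002031326293945 ang -170.63696230935986 mean [571.36844491 180.0139075   58.49186939] zmax [58.72673054 62.95634653]
rail 2224 c (608.9706420898438, -150.00433349609375) wh 57.15937423706055 283.13037109375 ang 175.36167410915783 mean [ 587.52252041 -148.06975489   37.71402251] zmax [38.02658064 43.87710166]
base 4922 c (607.0316772460938, -153.66378784179688) wh 142.6757354736328 335.89971923828125 ang 175.80030152492083 mean [ 592.19848217 -146.24167499   23.36822577] zmax [14.97317748 42.64989811]
high 488 c (697.2711791992188, -158.63755798339844) wh 58.21558380126953 115.4967041015625 ang 175.3872969000916 mean [ 688.67992083 -156.59287319   66.76288405] zmax [67.47760489 75.65175608]
[396 141  30  31 388] [410.67010309 152.7628866 ] [ 725.54898785 -158.12296122   74.26733349] 1143.8586735366591
[398 182  24  15 304] [409.54605263 189.01315789] [ 650.62810746 -152.58109139   75.13378475] 1143.8586735366591
```

```bash
python3 - <<'E'
from h import *
d=dict(np.load("top0.npz"));im=d["image"][:,:,::-1]
a=cv2.resize(im[140:290,375:435],None,fx=4,fy=4,interpolation=2);b=cv2.resize(im[200:290,185:280],None,fx=4,fy=4,interpolation=2)
o=np.zeros((600,640,3),np.uint8);o[:,:240]=a;o[:360,260:640]=b;cv2.imwrite("pics/crop.png",o)
E
```

```text
(no output)
```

View pics/crop.png

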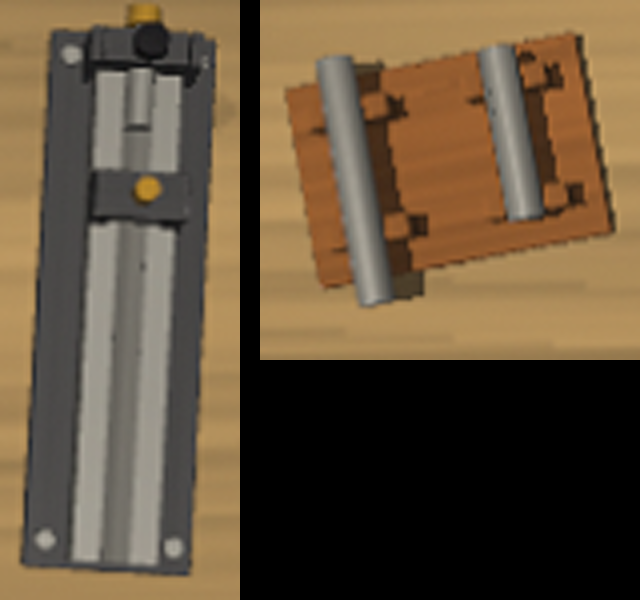

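The crop shows the rail as two bright bands, its lower end at about crop row 565 and the dark groove between the bands. The bridge is at crop rows 170-220. The anvil tip shows at about crop (140,128), which is image (410,172). Next I fit the rail lines and plan the grasp.

```bash
python3 - <<'E'
from h import *
d=dict(np.load("top0.npz"));_,r,C=cloud(d);im=d["image"].astype(int)
s=im.sum(2)
def pl(u,v,z):
    u0=int(u);f=u-u0;q=r[v,u0]*(1-f)+r[v,u0+1]*f;return (C+q*(z-C[2])/q[2])[:2]
L=[];Rr=[]
print(s[240,380:432].tolist())
for v in range(200,278,2):
    row=s[v,385:428];th=310
    b=np.where(row>th)[0]
    def cross(i,j): # between pixel i (low) and j (high)
        return 385+i+(th-row[i])/(row[j]-row[i])*(j-i)
    i=b[0];j=b[-1]
    L.append(pl(cross(i-1,i),v,40));Rr.append(pl(cross(j+1,j),v,40))
for A in(L,Rr):
    A=np.array(A);p=np.polyfit(A[:,0],A[:,1],1);print(p,np.degrees(np.arctan(p[0])),np.std(A[:,1]-np.polyval(p,A[:,0])),np.polyval(p,600))
print("col",s[270:292,402].tolist(),s[160:200,410].tolist(), s[160:200,398].tolist())
for u,v,z in((400,281,40),(409,182,72),(409,192,72),(410,172,53),(411,187,90)):print(u,v,z,onplane(d,u,v,z))
print("shaft top pl z=51 ends")
E
```

```text
[390, 375, 285, 188, 226, 226, 226, 222, 218, 225, 225, 224, 229, 206, 195, 355, 466, 456, 455, 453, 455, 424, 334, 293, 302, 321, 334, 326, 329, 385, 445, 449, 443, 446, 449, 457, 355, 206, 211, 208, 211, 215, 218, 215, 243, 359, 395, 390, 390, 389, 389, 389]Traceback (most recent call last):
  File "<stdin>", line 14, in <module>
  File "<stdin>", line 12, in cross
IndexError: index 43 is out of bounds for axis 0 with size 43
```

```bash
python3 - <<'E'
from h import *
d=dict(np.load("top0.npz"));_,r,C=cloud(d);im=d["image"].astype(int)
s=im.sum(2)
def pl(u,v,z):
    u0=int(u);f=u-u0;q=r[v,u0]*(1-f)+r[v,u0+1]*f;return (C+q*(z-C[2])/q[2])[:2]
L=[];Rr=[]
for v in range(200,278,2):
    a,e=388,422;row=s[v,a:e];th=330
    b=np.where(row>th)[0];i,j=b[0],b[-1]
    cr=lambda i,j:a+i+(th-row[i])/(row[j]-row[i])*(j-i)
    if j+1>=len(row): continue
    L.append(pl(cr(i-1,i),v,40));Rr.append(pl(cr(j+1,j),v,40))
for A in(L,Rr):
    A=np.array(A);p=np.polyfit(A[:,0],A[:,1],1);print(len(A),p,np.degrees(np.arctan(p[0])),np.std(A[:,1]-np.polyval(p,A[:,0])),np.polyval(p,600))
print("col",s[270:292,399].tolist(),s[160:200,410].tolist(), s[160:200,401].tolist())
for u,v,z in((400,281,40),(409,182,72),(409,192,72),(410,172,53),(411,187,90)):print(u,v,z,onplane(d,u,v,z))
E
```

```text
39 [ -0.09789512 -69.31120027] -5.591161503720957 1.6249250625025031 -128.0482697000612
39 [-7.40294171e-02 -1.27468221e+02] -4.233850095476627 1.9244255762865938 -171.8858713421223
col [456, 459, 448, 443, 445, 443, 436, 411, 404, 409, 305, 219, 209, 349, 395, 392, 391, 391, 387, 386, 390, 387] [431, 432, 429, 426, 425, 426, 422, 420, 416, 418, 406, 183, 184, 344, 336, 333, 332, 334, 333, 334, 331, 335, 321, 253, 283, 345, 360, 365, 357, 287, 134, 179, 221, 205, 166, 150, 239, 339, 331, 329] [427, 428, 429, 429, 431, 431, 427, 431, 430, 432, 432, 432, 431, 431, 432, 432, 434, 432, 437, 436, 441, 417, 271, 208, 214, 214, 215, 208, 214, 218, 218, 216, 224, 194, 70, 179, 358, 457, 452, 451]
400 281 40 [ 465.53753909 -131.75279573   40.        ]
409 182 72 [ 665.56215435 -152.50851431   72.        ]
409 192 72 [ 645.05245358 -151.7292744    72.        ]
410 172 53 [ 689.83105839 -158.37627546   53.        ]
411 187 90 [ 652.21648372 -153.3116985    90.        ]
```

Call:
servo_tool(rotation=[[0,0,0.0822],[0,0,0.0822],[0,0,0.0822],[0,0,0.0822],[0,0,0.0822],[0,0,0.0822]], slide=[[0.85,-0.81,0],[0.85,-0.81,0],[0.85,-0.81,0],[0.85,-0.81,0],[0.85,-0.81,0],[0.85,-0.81,0]], grip=[1,1,1,1,1,1])

```text
clock: 0.85
position: [383.5, 425.2, 231.0]
ee_rot: [0.997, 0.083, -0.0, 0.0]
contact_force: [0.2, -0.4, -0.9]
gripper_width: 85.6
grasp_force: 0.0
```

Call:
servo_tool(rotation=[[0,0,0],[0,0,0],[0,0,0],[0,0,0],[0,0,0],[0,0,0],[0,0,0],[0,0,0]], slide=[[0.854,-0.816,-0.2],[0.854,-0.816,-0.5],[0.854,-0.816,-0.5],[0.854,-0.816,-0.5],[0.854,-0.816,-0.5],[0.854,-0.816,-0.5],[0.854,-0.816,-0.5],[0.854,-0.816,-0.5]], grip=[1,1,1,1,1,1,1,1])

```text
clock: 1.85
position: [553.9, 263.7, 132.4]
ee_rot: [0.996, 0.085, 0.001, -0.001]
contact_force: [0.1, -0.1, 0.5]
gripper_width: 85.9
grasp_force: 0.0
```

```bash
python3 - <<'E'
from h import *
s=read_state();print(s["clock"],s["position"],s["ee_rot"],s["contact_force"],s["joints"])
from scipy.spatial.transform import Rotation as R
x=R.from_quat(s["ee_rot"]).as_matrix();print(np.degrees(np.arctan2(x[1,0],x[0,0])))
d=get_image("scene");a=cv2.resize(d["image"][100:300,300:560,::-1],None,fx=3,fy=3,interpolation=2);cv2.imwrite("pics/g1.png",a)
for t in(65,-65): print(np.array(project(d,[549.3+t*.986,261.3+t*.167,51]))-[300,100])
E
```

```text
1.85 [553.93651787 263.73222585 132.40742008] [ 9.96390947e-01  8.48771368e-02  7.98150390e-04 -5.61747030e-04] [ 0.11627193 -0.14781621  0.4695949 ] [ 7.07864648e-01  4.47928822e-01 -1.56387325e-01  2.28176799e-05
 -9.64528241e-01  1.03287754e+00]
9.737876712552628
[122.40859536 111.22701243]
[72.18647813 86.48018624]
```

View pics/g1.png

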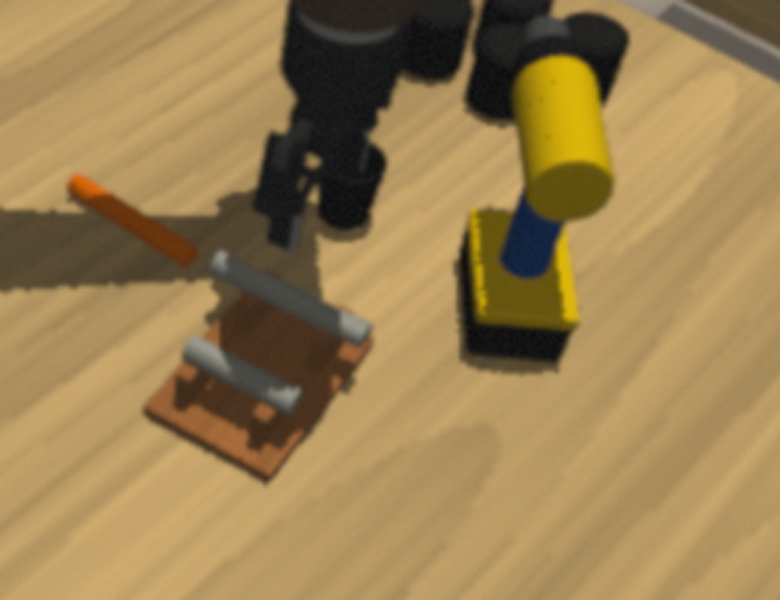

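The crop confirms it: the shaft ends at crop (217,260) and (367,334) fall on the projected ones, and nothing stands in the fingers' way. I go down and grip.

Call:
servo_tool(rotation=[[0,0,0],[0,0,0],[0,0,0],[0,0,0],[0,0,0],[0,0,0]], slide=[[0,-0.008,-0.2],[0,-0.008,-0.35],[0,-0.008,-0.432],[0,-0.008,-0.432],[0,-0.008,-0.432],[0,-0.008,-0.432]], grip=[1,1,1,1,1,1])

```text
clock: 2.65
position: [555.1, 261.2, 46.3]
ee_rot: [0.996, 0.084, 0.001, -0.001]
contact_force: [0.1, 0.7, 0.8]
gripper_width: 85.5
grasp_force: 0.0
```

Call:
servo_tool(rotation=[[0,0,0],[0,0,0],[0,0,0],[0,0,0],[0,0,0],[0,0,0],[0,0,0],[0,0,0]], slide=[[0,0,0],[0,0,0],[0,0,0],[0,0,0],[0,0,0],[0,0,0],[0,0,0],[0,0,0]], grip=[-1,-1,-1,-1,-1,-1,-1,-1])

```text
clock: 3.65
position: [554.6, 261.1, 45.2]
ee_rot: [0.996, 0.084, 0.0, -0.0]
contact_force: [-0.8, 2.6, 1.6]
gripper_width: 17.8
grasp_force: 58.7
```

Call:
servo_tool(rotation=[[0,0,0],[0,0,0],[0,0,0],[0,0,0],[0,0,0]], slide=[[0,0,0.05],[0,0,0.1],[0,0,0.15],[0,0,0.15],[0,0,0.15]], grip=[-1,-1,-1,-1,-1])

```text
clock: 4.28
position: [554.1, 260.3, 74.8]
ee_rot: [0.997, 0.084, -0.0, 0.0]
contact_force: [-0.1, 0.2, -4.3]
gripper_width: 17.4
grasp_force: 58.7
```

```bash
python3 - <<'E'
from h import *
s=read_state();print(s["contact_force"],s["wrist_torque"],s["grasp_force"],s["gripper_width"])
d=get_image("scene");a=cv2.resize(d["image"][120:280,320:480,::-1],None,fx=3.5,fy=3.5,interpolation=2);cv2.imwrite("pics/g2.png",a)
E
```

```text
[-0.06009414  0.19429151 -4.26935166] [-0.00777255 -0.00461481 -0.0194619 ] 58.73350381851196 17.371393288734765
```

View pics/g2.png

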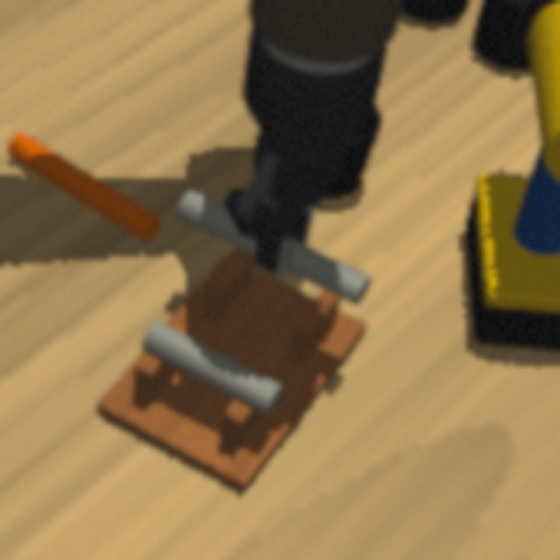

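Shaft lifted level, about 0.43 kg, and the stub is undisturbed. In the crop the bar runs from (190,205) to (360,285). I carry it over the groove.

Call:
servo_tool(rotation=[[0,0,0],[0,0,-0.01],[0,0,-0.02],[0,0,-0.04],[0,0,-0.04],[0,0,-0.04],[0,0,-0.04]], slide=[[0,0,0.2],[0,-0.2,0.225],[0,-0.45,0.225],[0,-0.7,0.225],[0,-1,0.225],[0,-1,0.225],[0,-1,0.225]], grip=[-1,-1,-1,-1,-1,-1,-1])

```text
clock: 5.2
position: [554.5, 60.4, 119.7]
ee_rot: [0.999, -0.042, -0.0, -0.0]
contact_force: [-0.0, 0.3, -2.9]
gripper_width: 17.6
grasp_force: 59.4
```

Call:
servo_tool(rotation=[[0,0,0],[0,0,0],[0,0,0],[0,0,0],[0,0,0],[0,0,0],[0,0,0]], slide=[[-0.03,-0.25,0],[-0.037,-0.5,0],[-0.037,-0.75,0],[-0.037,-1,0],[-0.037,-1,0],[-0.037,-1,-0.1],[-0.037,-1,-0.1]], grip=[-1,-1,-1,-1,-1,-1,-1])

```text
clock: 6.08
position: [546.0, -137.9, 98.3]
ee_rot: [0.999, -0.041, -0.002, -0.0]
contact_force: [-0.1, -0.4, -3.5]
gripper_width: 17.7
grasp_force: 59.7
```

```bash
python3 - <<'E'
from h import *
from scipy.spatial.transform import Rotation as R
s=read_state();x=R.from_quat(s["ee_rot"]).as_matrix();print(s["clock"],s["position"],np.degrees(np.arctan2(x[1,0],x[0,0])),s["contact_force"],s["gripper_width"])
ims=[]
for n,(a,b,c,e) in(("top",(375,140,435,290)),("scene",(205,270,355,420))):
    d=get_image(n);np.savez(n+"1.npz",**d);f=4 if n=="top" else 3.5
    ims.append(cv2.resize(d["image"][b:e,a:c,::-1],None,fx=f,fy=f,interpolation=2))
o=np.zeros((600,780,3),np.uint8);o[:600,:240]=ims[0];o[:525,250:775]=ims[1];cv2.imwrite("pics/l1.png",o)
# refit fixture axis from first image, groove edges via gradient
d=dict(np.load("top0.npz"));_,r,C=cloud(d);sm=d["image"].sum(2).astype(float)
pts=[[],[]]
for v in range(198,278):
    g=np.diff(sm[v,388:424])
    for k,(lo,hi,sg) in enumerate(((0,20,1),(18,35,-1))):
        gg=np.clip(sg*g[lo:hi],0,None);i=gg.argmax();sl=slice(max(i-1,0),i+2)
        uu=388+lo+.5+(gg[sl]*np.arange(hi-lo)[sl]).sum()/gg[sl].sum()
        q=np.array([np.interp(uu,np.arange(640),r[v,:,j]) for j in range(3)]);pts[k].append((C+q*(40-C[2])/q[2])[:2])
for A in pts:
    A=np.array(A,np.float32);l=cv2.fitLine(A,cv2.DIST_HUBER,0,.01,.01).ravel();print(np.degrees(np.arctan(l[1]/l[0])),l[3]+(600-l[2])*l[1]/l[0])
E
```

```text
6.075 [ 546.04538345 -137.90607793   98.34364204] -4.696731676166343 [-0.0617829  -0.43325566 -3.51593497] 17.685763064499003
-5.016323 -127.79634
-5.0132174 -172.11104
```

View pics/l1.png

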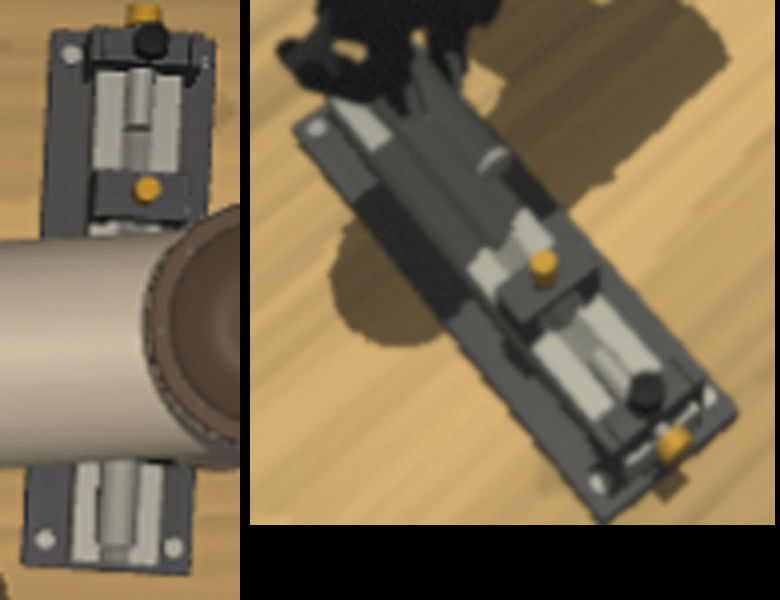

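The top view shows the shaft's rear end at crop (118,490), over the groove. The scene view shows its front end at (490,160), short of the bridge. The refitted fixture axis is at -5.01°, so I correct yaw and y and go down.

Call:
servo_tool(rotation=[[0,0,-0.0009],[0,0,-0.0009],[0,0,-0.0009],[0,0,-0.0009],[0,0,-0.0009],[0,0,-0.0009],[0,0,-0.0009],[0,0,-0.0009]], slide=[[0,-0.029,0],[0,-0.029,-0.1],[0,-0.029,-0.2],[0,-0.029,-0.25],[0,-0.029,-0.26],[0,-0.029,-0.2645],[0,-0.029,-0.2645],[0,-0.029,-0.2645]], grip=[-1,-1,-1,-1,-1,-1,-1,-1])

```text
clock: 7.18
position: [547.3, -145.2, 47.5]
ee_rot: [0.999, -0.045, 0.001, 0.0]
contact_force: [-0.1, -0.1, -3.6]
gripper_width: 17.4
grasp_force: 59.7
```

Call:
servo_tool(rotation=[[0,0,0],[0,0,0],[0,0,0],[0,0,0]], slide=[[0,0,-0.01],[0,0,-0.015],[0,0,-0.015],[0,0,-0.015]], grip=[-1,-1,-1,-1])

```text
clock: 7.68
position: [547.0, -145.3, 44.0]
ee_rot: [0.999, -0.045, -0.0, 0.0]
contact_force: [-0.2, 0.1, -3.1]
gripper_width: 17.5
grasp_force: 59.7
```

```bash
python3 - <<'E'
from h import *
from scipy.spatial.transform import Rotation as R
s=read_state();x=R.from_quat(s["ee_rot"]).as_matrix();print(s["clock"],s["position"],np.degrees(np.arctan2(x[1,0],x[0,0])),s["contact_force"],s["wrist_torque"])
d=get_image("scene");cv2.imwrite("pics/l2.png",cv2.resize(d["image"][270:420,205:355,::-1],None,fx=4,fy=4,interpolation=2))
E
```

```text
7.675 [ 546.97644312 -145.26519302   43.97345539] -5.117795875091452 [-0.2003095   0.11986919 -3.09205189] [-0.01941664 -0.01030243 -0.04803585]
```

View pics/l2.png

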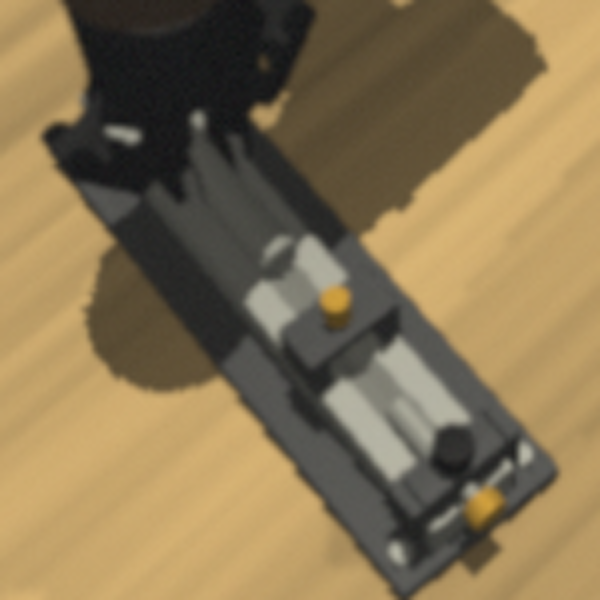

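The front end at (280,250) sits centred over the groove, just before the bridge. I lower it further, watching the force.

Call:
servo_tool(rotation=[[0,0,0],[0,0,0],[0,0,0]], slide=[[0,0,-0.005],[0,0,-0.01],[0,0,-0.01]], grip=[-1,-1,-1])

```text
clock: 8.1
position: [546.9, -145.3, 42.0]
ee_rot: [0.999, -0.045, -0.0, 0.0]
contact_force: [0.7, -0.5, -2.9]
gripper_width: 17.4
grasp_force: 59.7
```

Call:
servo_tool(rotation=[[0,0,0],[0,0,0],[0,0,0]], slide=[[0,0,-0.005],[0,0,-0.005],[0,0,-0.005]], grip=[-1,-1,-1])

```text
clock: 8.48
position: [547.3, -145.7, 41.5]
ee_rot: [0.999, -0.044, 0.0, 0.0]
contact_force: [-0.8, -3.3, 1.1]
gripper_width: 17.9
grasp_force: 60.0
```

Contact with the groove. I release.

Call:
servo_tool(rotation=[[0,0,0],[0,0,0],[0,0,0],[0,0,0],[0,0,0],[0,0,0]], slide=[[0,-0.002,0],[0,-0.002,0],[0,-0.002,0],[0,-0.002,0],[0,-0.002,0],[0,-0.002,0]], grip=[0,0,0,0,0,0])

```text
clock: 9.22
position: [546.9, -145.6, 41.0]
ee_rot: [0.999, -0.045, -0.0, -0.0]
contact_force: [0.7, 0.6, -1.1]
gripper_width: 42.8
grasp_force: 0.0
```

Call:
servo_tool(rotation=[[0,0,0],[0,0,0],[0,0,0],[0,0,0],[0,0,0],[0,0,0],[0,0,0],[0,0,0]], slide=[[0,0,0.2],[-0.2,0.02,0.4],[-0.45,0.04,0.4],[-0.7,0.061,0.4],[-0.7,0.061,0.4],[-0.7,0.061,0.4],[-0.7,0.061,0.4],[-0.7,0.061,0.4]], grip=[0,0,-1,-1,-1,-1,-1,-1])

```text
clock: 10.22
position: [407.8, -133.4, 120.8]
ee_rot: [0.999, -0.045, -0.0, 0.0]
contact_force: [0.5, 0.1, -0.6]
gripper_width: 0.2
grasp_force: 0.0
```

```bash
python3 - <<'E'
from h import *
s=read_state();print(s["clock"],s["position"],s["contact_force"],s["gripper_width"],s["joints"])
ims=[]
for n,(a,b,c,e) in(("top",(375,140,435,290)),("scene",(205,270,355,420))):
    d=get_image(n);np.savez(n+"2.npz",**d);f=4 if n=="top" else 3.5
    ims.append(cv2.resize(d["image"][b:e,a:c,::-1],None,fx=f,fy=f,interpolation=2))
o=np.zeros((600,780,3),np.uint8);o[:600,:240]=ims[0];o[:525,250:775]=ims[1];cv2.imwrite("pics/l3.png",o)
E
```

```text
10.225 [ 407.82743516 -133.44670151  120.80827547] [ 0.50603479  0.14639206 -0.57323675] 0.16533354100701872 [ 6.53929308e-02  1.77707633e-01 -6.07167431e-01  5.46260247e-05
 -7.86068332e-01  1.41598280e+00]
```

View pics/l3.png

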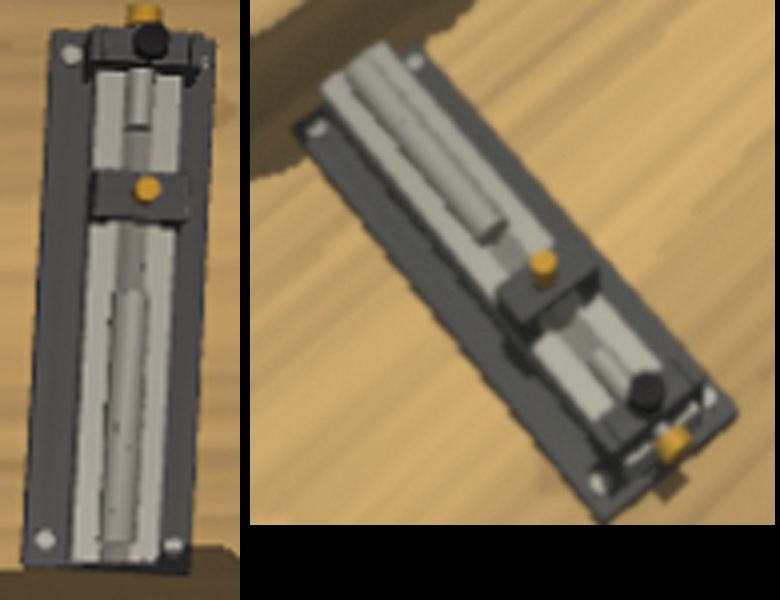

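Both views show the shaft lying in the groove: in the top crop it runs from its front end (130,292) to its rear end (118,542), and the anvil tip is at (138,128). I compute the travel.

```bash
python3 - <<'E'
from h import *
d=dict(np.load("top2.npz"));s=d["image"].sum(2).astype(int)
print(s[268:284,404].tolist());print(s[205:220,407].tolist());print(s[166:178,410].tolist())
for n,u,v,z in(("rear",404.5,275.3,53),("front",407.5,212.7,54),("anvil",409.7,171.6,52)):
    print(n,onplane(d,u,v,z),onplane(d,u,v+1,z)[0])
E
```

```text
[427, 425, 423, 422, 420, 420, 426, 333, 322, 354, 353, 364, 271, 142, 105, 179]
[339, 344, 343, 339, 343, 346, 343, 376, 426, 437, 437, 437, 442, 445, 447]
[443, 441, 438, 436, 423, 193, 191, 358, 350, 348, 350, 348]
rear [ 477.66206772 -138.56964914   53.        ] 475.62772005076164
front [ 604.39047738 -150.86962984   54.        ] 602.3256015184245
anvil [ 690.0264367  -158.53553722   52.        ] 687.9241075570272
```

Call:
servo_tool(rotation=[[0,0,0],[0,0,0],[0,0,0],[0,0,0],[0,0,0],[0,0,0]], slide=[[0.1,-0.01,-0.1],[0.17,-0.014,-0.25],[0.17,-0.014,-0.38],[0.17,-0.014,-0.388],[0.17,-0.014,-0.388],[0.17,-0.014,-0.388]], grip=[-1,-1,-1,-1,-1,-1])

```text
clock: 11.08
position: [441.8, -136.3, 44.5]
ee_rot: [0.999, -0.045, 0.001, -0.0]
contact_force: [0.2, 0.6, 0.1]
gripper_width: -0.0
grasp_force: 0.0
```

Call:
servo_tool(rotation=[[0,0,0],[0,0,0],[0,0,0],[0,0,0],[0,0,0],[0,0,0],[0,0,0],[0,0,0]], slide=[[0.05,-0.0044,-0.003],[0.1,-0.0088,-0.003],[0.13,-0.0114,-0.003],[0.16,-0.014,-0.003],[0.19,-0.0167,-0.003],[0.22,-0.0193,-0.003],[0.24,-0.021,-0.003],[0.25,-0.0219,-0.003]], grip=[-1,-1,-1,-1,-1,-1,-1,-1])

```text
clock: 12.08
position: [491.1, -140.6, 42.8]
ee_rot: [0.999, -0.045, -0.0, 0.0]
contact_force: [-0.2, 0.2, 0.3]
gripper_width: -0.4
grasp_force: 0.4
```

Call:
servo_tool(rotation=[[0,0,0],[0,0,0],[0,0,0],[0,0,0],[0,0,0],[0,0,0],[0,0,0],[0,0,0]], slide=[[0.0125,-0.0011,0],[0.025,-0.0022,0],[0.0375,-0.0033,0],[0.05,-0.0044,0],[0.0625,-0.0055,0],[0.075,-0.0066,0],[0.0875,-0.0077,0],[0.1,-0.0088,0]], grip=[-1,-1,-1,-1,-1,-1,-1,-1])

```text
clock: 13.08
position: [509.5, -142.4, 42.4]
ee_rot: [0.999, -0.045, -0.002, -0.0]
contact_force: [-3.9, 0.8, 1.4]
gripper_width: -0.3
grasp_force: 1.9
```

```bash
cat >> h.py <<'E'
def ext(d):
    P,_,_=cloud(d);o=np.array([596,-149.6]);a=np.radians(-5.01);t=np.array([np.cos(a),np.sin(a)]);n=np.array([-t[1],t[0]])
    q=P[...,:2]-o;s=q@t;l=q@n
    m=(abs(l)<9)&(P[...,2]>50)&(P[...,2]<58)&(s>-140)&(s<115)
    return np.histogram(s[m],np.arange(-140,116,5)), s[m]
E
python3 - <<'E'
from h import *
for d in(dict(np.load("scene2.npz")),get_image("scene"),get_image("top")):
    (h,e),s=ext(d);print([(int(x),int(c)) for x,c in zip(e,h) if c])
E
```

```text
[(-120, 10), (-115, 15), (-110, 13), (-105, 19), (-100, 15), (-95, 15), (-90, 12), (-85, 17), (-80, 16), (-75, 16), (-70, 16), (-65, 17), (-60, 17), (-55, 17), (-50, 16), (-45, 18), (-40, 17), (-35, 17), (-30, 15), (-25, 18), (-20, 15), (-15, 18), (-10, 21), (-5, 18), (0, 17), (5, 23), (10, 5), (95, 5), (100, 19), (105, 16), (110, 15)]
[(-85, 2), (-80, 12), (-75, 16), (-70, 17), (-65, 19), (-60, 13), (-55, 16), (-50, 19), (-45, 19), (-40, 13), (-35, 17), (-30, 19), (-25, 17), (-20, 17), (-15, 17), (-10, 18), (-5, 18), (0, 16), (5, 22), (10, 20), (15, 18), (20, 21), (25, 17), (30, 19), (35, 13), (95, 7), (100, 13), (105, 13), (110, 15)]
[(-25, 7), (-20, 17), (-15, 21), (-10, 16), (-5, 18), (0, 17), (5, 12), (10, 19), (15, 14), (20, 15), (25, 17), (30, 15), (35, 14), (40, 14), (45, 8), (95, 4), (100, 8), (105, 10), (110, 6)]
```

Call:
servo_tool(rotation=[[0,0,0],[0,0,0],[0,0,0],[0,0,0],[0,0,0],[0,0,0],[0,0,0],[0,0,0]], slide=[[0.01,-0.0009,0],[0.02,-0.0018,0],[0.03,-0.0026,0],[0.04,-0.0035,0],[0.05,-0.0044,0],[0.06,-0.0053,0],[0.07,-0.0061,0],[0.08,-0.007,0]], grip=[-1,-1,-1,-1,-1,-1,-1,-1])

```text
clock: 14.18
position: [527.1, -143.8, 42.8]
ee_rot: [0.999, -0.045, -0.0, 0.0]
contact_force: [-1.3, -0.0, -0.9]
gripper_width: 0.0
grasp_force: 1.0
```

Call:
servo_tool(rotation=[[0,0,0],[0,0,0],[0,0,0],[0,0,0],[0,0,0],[0,0,0],[0,0,0],[0,0,0]], slide=[[0.01,-0.0009,0],[0.02,-0.0018,0],[0.03,-0.0026,0],[0.04,-0.0035,0],[0.05,-0.0044,0],[0.06,-0.0053,0],[0.07,-0.0061,0],[0.08,-0.007,0]], grip=[-1,-1,-1,-1,-1,-1,-1,-1])

```text
clock: 15.18
position: [543.1, -145.2, 42.8]
ee_rot: [0.999, -0.045, 0.0, 0.0]
contact_force: [-2.0, 0.4, -0.8]
gripper_width: -0.0
grasp_force: 1.0
```

```bash
python3 - <<'E'
from h import *
s=read_state();print(s["clock"],s["position"],s["contact_force"])
for n in("scene","top"):
    d=get_image(n);(h,e),x=ext(d);print([(int(a),int(c)) for a,c in zip(e,h) if c]);np.savez(n+"3.npz",**d)
x=[(i["depth"].shape) for i in (d,)]
E
```

```text
15.175 [ 543.09897861 -145.20631778   42.81003403] [-1.96730431  0.4282338  -0.82531972]
[(-50, 4), (-45, 15), (-40, 12), (-35, 19), (-30, 16), (-25, 19), (-20, 17), (-15, 19), (-10, 20), (-5, 19), (0, 19), (5, 21), (10, 18), (15, 19), (20, 18), (25, 18), (30, 20), (35, 14), (65, 18), (70, 19), (75, 19), (80, 22), (85, 21), (95, 7), (100, 16), (105, 15), (110, 18)]
[(20, 3), (25, 16), (30, 11), (35, 17), (40, 15), (45, 7), (70, 11), (75, 18), (80, 16), (85, 9), (95, 6), (100, 9), (105, 11), (110, 9)]
```

```bash
python3 - <<'E'
from h import *
for n in("scene3","top3"):
    d=dict(np.load(n+".npz"));_,s=ext(d);s=np.sort(s[(s>75)&(s<110)]);i=np.diff(s).argmax();print(n,s[i],s[i+1],s[i-3:i+5].round(1))
d=dict(np.load("top3.npz"));S=d["image"].sum(2).astype(int)
for u in(408,409,410):print(S[164:184,u].tolist())
print(read_state()["contact_force"],read_state()["position"])
E
```

```text
scene3 89.27239781135623 98.47434539187829 [87.8 88.3 88.6 89.3 98.5 98.6 98.8 99.4]
top3 88.08334534109721 96.16276260572866 [87.3 87.6 87.9 88.1 96.2 96.5 96.7 97.7]
[372, 373, 373, 378, 378, 385, 376, 198, 198, 341, 334, 350, 403, 400, 402, 403, 408, 416, 386, 213]
[440, 444, 446, 447, 450, 454, 441, 204, 198, 360, 351, 369, 438, 432, 433, 434, 440, 443, 409, 208]
[447, 449, 445, 443, 439, 440, 426, 194, 195, 360, 352, 372, 451, 443, 440, 437, 437, 440, 411, 263]
[-1.3619221   0.21961752  0.12304414] [ 543.71127093 -145.21266474   42.96471975]
```

The gap to the anvil is about 8 mm. I go on at 4 mm/s, checking.

Call:
servo_tool(rotation=[[0,0,0],[0,0,0],[0,0,0],[0,0,0],[0,0,0],[0,0,0],[0,0,0],[0,0,0]], slide=[[0.004,-0.0004,0],[0.008,-0.0007,0],[0.011,-0.001,0],[0.014,-0.0012,0],[0.017,-0.0015,0],[0.02,-0.0018,0],[0.022,-0.002,0],[0.025,-0.0022,0]], grip=[-1,-1,-1,-1,-1,-1,-1,-1])

```text
clock: 16.27
position: [548.0, -145.6, 42.8]
ee_rot: [0.999, -0.045, -0.0, 0.0]
contact_force: [-3.6, 0.3, 1.2]
gripper_width: -0.2
grasp_force: 1.2
```

Call:
servo_tool(rotation=[[0,0,0],[0,0,0],[0,0,0],[0,0,0]], slide=[[0.0015,-0.0001,0],[0.003,-0.0003,0],[0.0045,-0.0004,0],[0.006,-0.0005,0]], grip=[-1,-1,-1,-1])

```text
clock: 16.77
position: [549.2, -145.7, 42.8]
ee_rot: [0.999, -0.045, -0.0, 0.0]
contact_force: [-2.1, 0.4, 0.8]
gripper_width: -0.1
grasp_force: 1.2
```

Call:
servo_tool(rotation=[[0,0,0],[0,0,0],[0,0,0],[0,0,0]], slide=[[0.0015,-0.0001,0],[0.003,-0.0003,0],[0.0045,-0.0004,0],[0.006,-0.0005,0]], grip=[-1,-1,-1,-1])

```text
clock: 17.27
position: [550.4, -145.8, 42.8]
ee_rot: [0.999, -0.045, -0.0, -0.0]
contact_force: [-3.0, 1.0, 1.0]
gripper_width: 0.3
grasp_force: 1.2
```

Call:
servo_tool(rotation=[[0,0,0],[0,0,0],[0,0,0]], slide=[[0.0015,-0.0001,0],[0.003,-0.0003,0],[0.004,-0.0004,0]], grip=[-1,-1,-1])

```text
clock: 17.65
position: [551.2, -145.9, 42.8]
ee_rot: [0.999, -0.045, -0.0, -0.0]
contact_force: [-2.0, 0.9, 1.1]
gripper_width: -0.3
grasp_force: 1.2
```

Call:
servo_tool(rotation=[[0,0,0],[0,0,0]], slide=[[0.001,-0.0001,0],[0.002,-0.0002,0]], grip=[-1,-1])

```text
clock: 17.9
position: [551.6, -145.9, 42.8]
ee_rot: [0.999, -0.045, -0.0, 0.0]
contact_force: [-1.7, -0.6, 0.6]
gripper_width: -0.1
grasp_force: 1.2
```

Call:
servo_tool(rotation=[[0,0,0],[0,0,0]], slide=[[0.001,-0.0001,0],[0.002,-0.0002,0]], grip=[-1,-1])

```text
clock: 18.15
position: [552.0, -146.0, 42.8]
ee_rot: [0.999, -0.045, -0.0, -0.0]
contact_force: [-2.5, 1.1, 1.4]
gripper_width: -0.3
grasp_force: 1.2
```

Call:
servo_tool(rotation=[[0,0,0],[0,0,0]], slide=[[0.001,-0.0001,0],[0.002,-0.0002,0]], grip=[-1,-1])

```text
clock: 18.4
position: [552.4, -146.0, 42.8]
ee_rot: [0.999, -0.045, 0.0, -0.0]
contact_force: [-3.2, 0.0, 0.1]
gripper_width: 0.1
grasp_force: 1.1
```

Call:
servo_tool(rotation=[[0,0,0],[0,0,0]], slide=[[0.001,-0.0001,0],[0.002,-0.0002,0]], grip=[-1,-1])

```text
clock: 18.65
position: [552.6, -146.0, 42.8]
ee_rot: [0.999, -0.045, -0.0, -0.0]
contact_force: [-2.9, 0.5, 2.2]
gripper_width: -0.1
grasp_force: 1.5
```

```bash
python3 - <<'E'
from h import *
F=[]
for n in("scene","top")*3:
    d=get_image(n);_,s=ext(d);s=np.sort(s[(s>85)&(s<108)]);i=np.diff(s).argmax();print(n,s[i],s[i+1]);F.append(read_state()["contact_force"])
print(np.mean(F,0),np.std(F,0),read_state()["position"])
d=get_image("top");S=d["image"].sum(2).astype(int)
for u in(409,410):print(S[164:184,u].tolist())
E
```

```text
scene 102.71993247344841 103.69399923296062
top 96.54166453912323 98.29083982314867
scene 100.41492266377115 101.35860805333041
top 96.53690556897729 98.0496306983534
scene 105.12239795674938 106.41413232208471
top 96.24696965893092 98.38642283356045
[-2.62962098  0.06734459  1.06203578] [0.51548064 0.22035755 0.32133072] [ 552.53717806 -146.04265153   42.77602875]
[440, 445, 446, 449, 449, 451, 448, 419, 425, 425, 428, 430, 427, 431, 438, 435, 439, 445, 412, 209]
[449, 447, 443, 444, 437, 438, 432, 426, 447, 444, 443, 442, 440, 437, 436, 436, 433, 437, 407, 260]
```

The dark gap has closed in the top view and the position starts to lag, so the shaft is about at contact. Smaller steps now.

Call:
servo_tool(rotation=[[0,0,0],[0,0,0]], slide=[[0.001,-0.0001,0],[0.001,-0.0001,0]], grip=[-1,-1])

```text
clock: 19.25
position: [552.6, -146.1, 42.7]
ee_rot: [0.999, -0.045, -0.0, -0.0]
contact_force: [-4.7, 0.9, 1.6]
gripper_width: 0.0
grasp_force: 2.1
```

Call:
servo_tool(rotation=[[0,0,0],[0,0,0],[0,0,0]], slide=[[0.001,-0.0001,0],[0.0015,-0.0001,0],[0.0015,-0.0001,0]], grip=[-1,-1,-1])

```text
clock: 19.62
position: [552.6, -146.1, 42.6]
ee_rot: [0.999, -0.045, -0.001, -0.0]
contact_force: [-4.5, 0.7, 2.3]
gripper_width: -0.1
grasp_force: 2.6
```

Call:
servo_tool(rotation=[[0,0,0],[0,0,0],[0,0,0],[0,0,0]], slide=[[0.001,-0.0001,0],[0.001,-0.0001,0],[0.001,-0.0001,0],[0.001,-0.0001,0]], grip=[-1,-1,-1,-1])

```text
clock: 20.12
position: [552.5, -146.1, 42.6]
ee_rot: [0.999, -0.045, -0.001, -0.0]
contact_force: [-6.1, 0.2, 2.3]
gripper_width: 0.1
grasp_force: 2.7
```

```bash
python3 - <<'E'
from h import *
F=[]
for _ in range(6):
    get_image("top");s=read_state();F.append(np.r_[s["contact_force"],s["position"]])
print(np.mean(F,0))
E
```

```text
[  -5.25731968    1.03529562    2.40277034  552.56588037 -146.12159533
   42.5827748 ]
```

Call:
servo_tool(rotation=[[0,0,0],[0,0,0],[0,0,0],[0,0,0],[0,0,0],[0,0,0],[0,0,0],[0,0,0]], slide=[[0.001,-0.0001,0],[0.002,-0.0002,0],[0.003,-0.0003,0],[0.0035,-0.0003,0],[0.0035,-0.0003,0],[0.0035,-0.0003,0],[0.0035,-0.0003,0],[0.0035,-0.0003,0]], grip=[-1,-1,-1,-1,-1,-1,-1,-1])

```text
clock: 21.42
position: [552.6, -146.2, 42.4]
ee_rot: [0.999, -0.045, -0.002, -0.0]
contact_force: [-6.8, 1.7, 2.7]
gripper_width: -0.2
grasp_force: 3.2
```

```bash
python3 - <<'E'
from h import *
F=[]
for _ in range(8):
    get_image("top");s=read_state();F.append(np.r_[s["contact_force"],s["position"]])
print(np.mean(F,0),s["clock"])
E
```

```text
[  -6.38340125    0.93544753    2.87783515  552.56533147 -146.18205505
   42.42762766] 21.825
```

Held at about 4 N net; a little more for margin, then I back off.

Call:
servo_tool(rotation=[[0,0,0],[0,0,0],[0,0,0],[0,0,0],[0,0,0],[0,0,0],[0,0,0],[0,0,0]], slide=[[0.001,-0.0001,0],[0.002,-0.0002,0],[0.003,-0.0003,0],[0.004,-0.0003,0],[0.004,-0.0003,0],[0.004,-0.0003,0],[0.004,-0.0003,0],[0.004,-0.0003,0]], grip=[-1,-1,-1,-1,-1,-1,-1,-1])

```text
clock: 22.82
position: [552.6, -146.3, 42.3]
ee_rot: [0.999, -0.045, -0.003, -0.0]
contact_force: [-8.5, 1.0, 2.4]
gripper_width: -0.1
grasp_force: 3.8
```

Call:
servo_tool(rotation=[[0,0,0],[0,0,0],[0,0,0],[0,0,0],[0,0,0],[0,0,0],[0,0,0],[0,0,0]], slide=[[-0.01,0.0009,0],[-0.03,0.0026,0],[-0.08,0.007,0],[-0.15,0.013,0.05],[-0.3,0.026,0.3],[-0.5,0.044,0.5],[-0.5,0.044,0.5],[-0.5,0.044,0.5]], grip=[-1,-1,-1,-1,-1,-1,-1,-1])

```text
clock: 23.82
position: [455.0, -137.4, 143.3]
ee_rot: [0.999, -0.045, 0.001, -0.0]
contact_force: [-0.2, 0.3, -0.1]
gripper_width: -0.3
grasp_force: 0.0
```

```bash
python3 - <<'E'
from h import *
s=read_state();print(s["clock"],s["position"],s["contact_force"])
ims=[]
for n,(a,b,c,e) in(("top",(375,140,435,290)),("scene",(205,270,355,420))):
    d=get_image(n);f=4 if n=="top" else 3.5
    ims.append(cv2.resize(d["image"][b:e,a:c,::-1],None,fx=f,fy=f,interpolation=2))
o=np.zeros((600,780,3),np.uint8);o[:600,:240]=ims[0];o[:525,250:775]=ims[1];cv2.imwrite("pics/f.png",o)
E
```

```text
23.825 [ 455.04260457 -137.38251342  143.31048384] [-0.21314124  0.3109199  -0.14472178]
```

View pics/f.png

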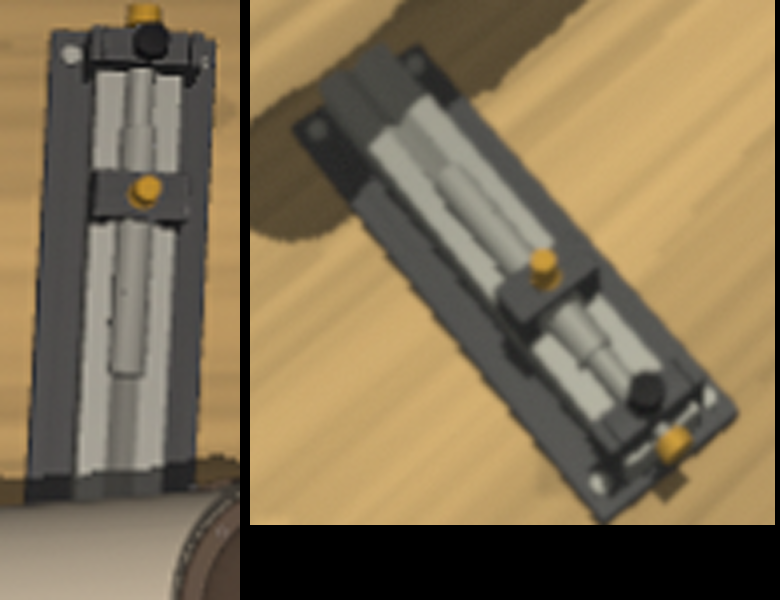

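The shaft lies under the bridge, its end meeting the anvil at top crop (138,125), with no gap, and the robot is clear.

```bash
python3 -c "from bench import job_done; print(job_done())"
```

```text
the job is handed in; nothing more can be done
None
```

The longer shaft lies in the V-groove under the plunger, its end against the anvil; it was pressed there with an estimated 4–6 N, and the job was handed in at about 24 s (no verdict was returned).

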